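Screw down the red glaze jar cap

ROBOT

A 6-joint arm with a two-finger parallel gripper is mounted at the origin on a cart in front of the work surface, level with it; the furniture and walls round the work are solid. World frame = base frame: x ahead of the robot, y to its left, z up, the work surface at z = 0. Lengths are in m, angles in rad, forces in N, time in s.
With the tool pointing down it reaches from about 0.325 to 0.9 m from the base axis. Payload 6.1 kg.
Tool frame: the origin (TCP) lies at the very end of the fingers, on their centre line; the grasp point (between the pads) lies 19 mm behind it (ctrl.grip_point_offset is the distance from the TCP to the grasp point, in m); z points along the fingers, y is the line along which they close (so a half turn about z gives the same grasp; the last joint's range is limited). The gripper opens to 87 mm and grips with 3 to 60 N. Pads are 19 mm wide; open, the fingers measure 117 mm over their backs; the gripper's body (75 mm by 190 mm) begins 51 mm behind the grasp point.
Start: joints at [-1.399, 0.22, 1.526, -0, 1.395, -0.126], TCP at [0.183, -0.597, 0.223] pointing down, gripper open.
Joint ranges: [-2.98, 2.98], [-0.91, 2.08], [0.09, 2.57], [-1.24, 4.39], [0.2, 2.65], [-2.68, 2.68]. Speed limits (rad/s): [2.57, 2.57, 3.01, 3.14, 3.14, 3.14].

INTERFACE

Orientations are given as a unit quaternion [w, x, y, z].
In Python, from plant import ctrl gives the robot as it stands.
- The arm moves only by the shell command python3 -m jog 'ROWS' [FORCE]. ROWS is JSON, a list of rows, each an object with "rotation": the turn, a rotation vector about the tool's x, y, z in rad, a list of three; "translation": the shift along the tool's x, y, z in cm, a list of three; "jaw": the closure, from 0 (fully open) to 1 (shut). In form: [{"rotation": [ax, ay, az], "translation": [x, y, z], "jaw": jaw}, ...]. A call has 1 to 8 rows; each row is the pose to reach, as a shift and turn from the pose commanded when the call began, along the tool's axes at that moment; what a row does not reach only later rows make up. A row lasts 1/10 s, in which the tool goes at most 50 mm and 8.59 degrees, less where a joint would pass 70% of its speed; a pose out of reach is approached as far as the arm can. A call with a gripper value outside its range is refused whole. The fingers move at their own pace and stop on an object; FORCE is the grip in N (left out, the last holds). Time passes only in rows, so rows that repeat a pose let the fingers close. It gives the time, the measured TCP pose, the force, the opening and the grip force at its end, in the units of the state.
- ctrl.read_state(): the state, without advancing time (a new reading comes with each control period).
- ctrl.get_image(name): name is "scene" or "top" or "wrist"; returns (picture, depth): 480x640x3 uint8, red, green, blue; 480x640 float32, m along the optical axis (not along the pixel's ray), 0 where there is no reading.
- ctrl.camera_model(name): a dict with "fx", "fy", "cx", "cy" (pixels), "cam_to_world" (4x4, takes a point from camera to world coordinates). Camera axes: x right, y up, looking along -z (the intrinsics and any distortion apply to the point x, -y, -z); pixel columns grow to the right and rows downward; lengths in m; the calibration is good to about 2 mm. The wrist camera is an equidistant fisheye: a pixel r from the principal point sees the ray r / f radians off the axis. A picture is of the moment at which its call begins: read the wrist's pose just before it. camera_model takes no time and is no camera call; for the wrist camera it gives the pose at the moment of the call.
- ctrl.hand_in(): hands the job in; it is judged then, once.
Trained networks look in the newest picture that a camera, given by its name, has taken for a name from the list of things; names that differ only in an ending like _2 or _b are one class to them, and where a whole thing is asked for, a point or a joint stands for the part that bears it (a point fixed in the world has none). Each returns a list of dicts, best first, with "conf" (0 to 1); they miss things now and then, are a little off and sometimes report something else, mostly with a low value. They report only what shows in the picture. A call takes as long as a camera call.
- ctrl.find_in(thing, camera): "location" ([column, row] in pixels, amid what is visible of it).
- ctrl.mark_of(thing, camera): "location" ([column, row] in pixels: a listed point, or the origin of a listed thing).
The state is a dict: "time": time; "qpos": joint angles; "qvel": joint speeds; "joint_torque": joint torques, N m; "eef_pos": TCP position; "orientation": TCP orientation; "ft_force": force on the tool from outside, world axes, zero at the start; "moment": the same for the moment, N m; "grip_width": finger opening in m; "finger_force": force on a finger pad.
Only numpy, scipy, OpenCV 4.12 (cv2) and the standard library are available. Lean on these libraries where they do the work, as an engineer would, in place of code of your own. Each camera call takes 0.05 s, during which the arm holds its last target. There are 200 camera calls.

TASK

Of the three glaze jars standing in wooden feet on the bench, screw the cap of the one with the red cap fully shut: turn it clockwise, seen from above, until it comes to its stop with the black line on its top over the black mark on the wooden foot, then let go. Do not turn the blue and yellow caps; they are left cracked open to vent.

Things in the scene. Friction and masses are not known exactly. Their poses are not given: they have to be found in the camera images.
- red_cap (a joint): Angle (rad) by which the red screw cap is open: 0 = shut against its stop; grows anticlockwise seen from above, to 1.4; starts between 0.75 and 1.25. The cap keeps its height, turns against about 0.12 N m of friction and stays where left. At 0 the black line on its top lines up with the black marks on the jar's shoulder and wooden foot.
- red_cap_grip (a point): Point on the red cap's turning axis, 10 mm below its top: the height to grip at. Round knurled cap, 50 mm across, 28 mm high, its top 120 mm above the bench; grip across any diameter. The white jar below it (shoulder rising to 83 mm above the bench, 64 mm across) is fixed in a 96 mm round wooden foot. z axis up; the black pointer line on the cap runs along -x.
- blue_cap_pointer (a point): Outer end of the black pointer line on top of the blue screw cap of another jar of the same kind and size, 23 mm from that cap's turning axis (which lies along the point's +x axis) and 120 mm above the bench. This cap is partly open on purpose and must not be turned.
- yellow_cap_pointer (a point): The same point on the yellow screw cap of the third jar of the same kind and size: outer end of its black pointer line, 23 mm from the turning axis (along the point's +x axis), 120 mm above the bench. This cap too is partly open on purpose and must not be turned.

How it is judged:
At the end, for the whole second after the job is handed in: The red cap is shut to within 0.17 rad (10 degrees) of its stop and at rest; the blue and yellow caps are where they were (pointer ends within 6 mm, about 15 degrees) (value of joint red_cap below 0.17 rad and velocity of joint red_cap between -0.05 and 0.05 rad/s and distance of each of blue_cap_pointer, yellow_cap_pointer from where it was at the start of the episode below 0.006 m); the robot touches nothing.
It fails at once if the blue cap is turned (its pointer end moves more than 6 mm) (distance of blue_cap_pointer from where it was at the start of the episode above 0.006 m).
It fails at once if the yellow cap is turned (its pointer end moves more than 6 mm) (distance of yellow_cap_pointer from where it was at the start of the episode above 0.006 m).
It also fails if it takes over 35 s, if anything falls off the work surface, if the arm or the gripper's body presses on something with over 40 N, if the wrist force passes 120 N, or if a joint passes its speed limit or range.

## Working session

There is one attempt and no reset: what is moved stays moved. The work goes in short steps, Python scripts to look and compute and a shell command to move; the robot and the scene stay as the last step left them, time stands still between calls to the robot, and variables do not carry over. Pictures are saved under pics/ and viewed, at most 10 in all, crops included, and the job is handed in when it is done.

```bash
mkdir -p pics
cat > h.py <<'E'
import numpy as np,cv2
from plant import ctrl
def snap(cam,fn=None):
    m=ctrl.camera_model(cam); im,d=ctrl.get_image(cam)
    if fn: cv2.imwrite(fn,im[...,::-1])
    return m,im,d
def at_z(m,px,z):
    u,v=px; r=np.array([(u-m['cx'])/m['fx'],-(v-m['cy'])/m['fy'],-1.]); T=np.array(m['cam_to_world'])
    r=T[:3,:3]@r; o=T[:3,3]; return o+r*(z-o[2])/r[2]
E
python3 - <<'E'
from h import *
m,im,d=snap('top','pics/top.png')
for t,z in [('red_cap',.12),('red_cap_grip',.11),('blue_cap_pointer',.12),('yellow_cap_pointer',.12)]:
    for f in (ctrl.find_in,ctrl.mark_of):
        for r in f(t,'top')[:3]: print(t,f.__name__,r['conf'],np.round(r['location'],1),at_z(m,r['location'],z).round(4))
print(m); print(ctrl.read_state())
snap('scene','pics/scene.png')
E
```

```text
red_cap call 0.82 [312.5 208.7] [0.5636 0.0066 0.12  ]Traceback (most recent call last):
  File "<stdin>", line 5, in <module>
ValueError: it knows: blue_cap_pointer, red_cap_grip, yellow_cap_pointer
```

View pics/top.png

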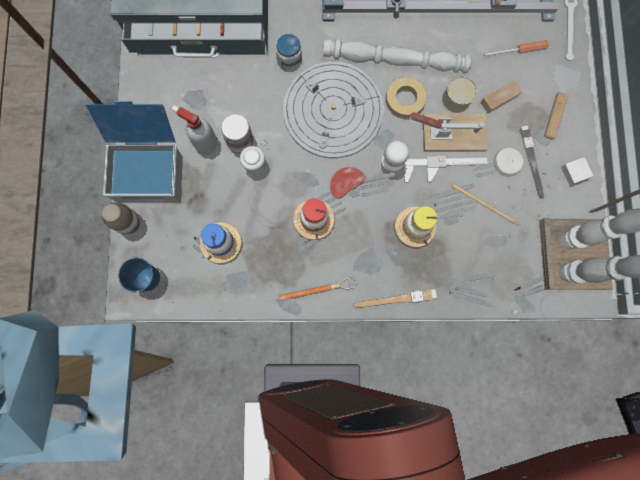

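The top picture shows the red cap at about (315,210), blue at (213,236) and yellow at (425,217), each in a wooden foot. The space around the red jar is free.

Run:
```python
from h import *
m,im,d=snap('top')
for t,z in [('red_cap_grip',.11),('blue_cap_pointer',.12),('yellow_cap_pointer',.12)]:
    for r in ctrl.mark_of(t,'top')[:2]: print(t,r['conf'],np.round(r['location'],1),at_z(m,r['location'],z).round(4))
c=im[170:270,180:460]; cv2.imwrite('pics/crop.png',cv2.resize(c,None,fx=2.85,fy=2.85,interpolation=cv2.INTER_CUBIC)[...,::-1])
# red cap top: red pixels whose depth gives z ~0.12
T=np.array(m['cam_to_world']); v,u=np.mgrid[:480,:640]
P=np.stack([(u-m['cx'])/m['fx']*d,-(v-m['cy'])/m['fy']*d,-d],-1)@T[:3,:3].T+T[:3,3]
hsv=cv2.cvtColor(im,cv2.COLOR_RGB2HSV); z=P[...,2]
for n,(a,b) in dict(red=(300,330),blue=(200,232),yel=(408,442)).items():
    k=np.zeros(z.shape,bool);k[190:255,a:b]=True
    k&=(z>.113)&(z<.128); q=P[k]; print(n,k.sum(),q.mean(0).round(4),q.min(0).round(3),q.max(0).round(3))
print({k:np.round(v,4).tolist() for k,v in m.items() if k!='distortion'})
print({k:np.round(v,4).tolist() for k,v in ctrl.read_state().items()})
m,im,d=snap('scene','pics/scene.png')
for r in ctrl.mark_of('red_cap_grip','scene')[:2]: print(r['conf'],np.round(r['location'],1),at_z(m,r['location'],.11).round(4))
```

```text
red_cap_grip 0.76 [314.8 209.1] [0.5649 0.0015 0.11  ]
blue_cap_pointer 0.62 [213.1 243.7] [0.489  0.2157 0.12  ]
red 434 [0.5613 0.0037 0.121 ] [ 0.537 -0.02   0.113] [0.588 0.029 0.127]
blue 458 [0.5069 0.2176 0.1207] [0.482 0.194 0.113] [0.531 0.242 0.127]
yel 447 [ 0.5428 -0.2309  0.1208] [ 0.518 -0.257  0.113] [ 0.57  -0.206  0.127]
{'fx': 534.372, 'fy': 534.372, 'cx': 310.7398, 'cy': 235.3241, 'cam_to_world': [[-0.0048, 0.9864, -0.164, 0.3214], [-0.9999, -0.0031, 0.0108, 0.0227], [0.0101, 0.1641, 0.9864, 1.2316], [0.0, 0.0, 0.0, 1.0]]}
{'time': 0.3, 'qpos': [-1.3991, 0.2207, 1.5269, 0.0, 1.3947, -0.1261], 'qvel': [-0.0006, -0.0032, -0.0023, -0.0014, 0.0009, -0.001], 'joint_torque': [-0.0005, -49.3934, -38.7001, 0.0699, 0.0525, -0.0001], 'eef_pos': [0.1834, -0.5973, 0.2221], 'orientation': [-0.0003, 0.9889, 0.1484, 0.0], 'ft_force': [-0.4305, -0.163, -0.0714], 'moment': [-0.0207, 0.0004, -0.0087], 'finger_force': 0.0, 'grip_width': 0.0872}
0.64 [302.2 294.6] [0.5607 0.0082 0.11  ]
```

View pics/crop.png

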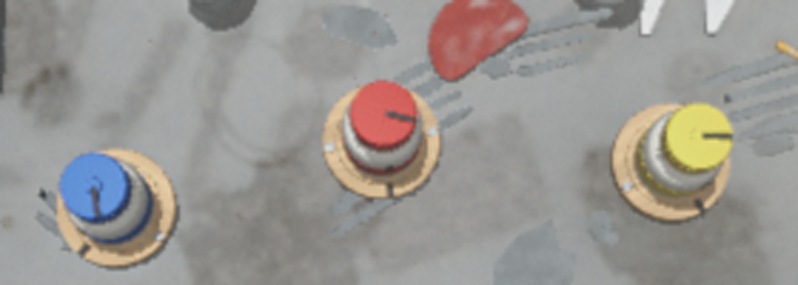

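View pics/scene.png

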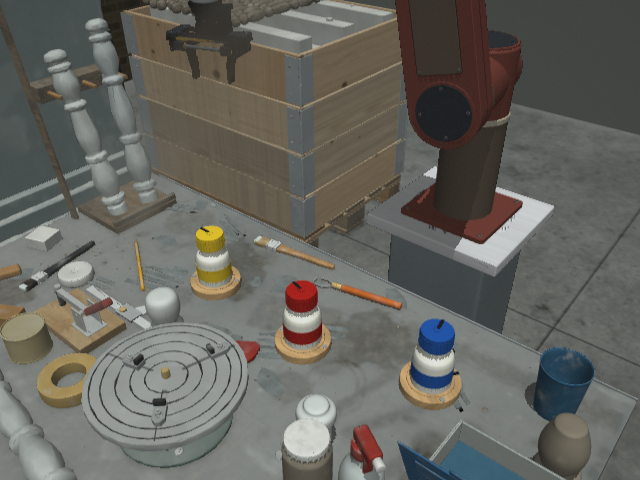

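The red cap's axis is at about (0.562, 0.003), with its top at 0.12. The pointer points to about -y and the foot mark to -x, so about 1.15 rad of clockwise turn is needed. I'll approach above the cap, turning the wrist back on the way to get range for the turn.

```bash
python3 -m jog '[{"rotation":[0,0,-0.12],"translation":[3.4,-2.9,0],"jaw":0},{"rotation":[0,0,-0.25],"translation":[6.8,-5.8,0],"jaw":0},{"rotation":[0,0,-0.38],"translation":[10.2,-8.7,0],"jaw":0},{"rotation":[0,0,-0.5],"translation":[13.6,-11.6,0],"jaw":0},{"rotation":[0,0,-0.63],"translation":[17,-14.5,0],"jaw":0},{"rotation":[0,0,-0.75],"translation":[20.4,-17.4,0],"jaw":0},{"rotation":[0,0,-0.88],"translation":[23.8,-20.3,0],"jaw":0},{"rotation":[0,0,-1.0],"translation":[27.2,-23.2,0],"jaw":0}]' 25
python3 - <<'E'
from h import *
from scipy.spatial.transform import Rotation as R
s=ctrl.read_state(); q=s['orientation']; r=R.from_quat([q[1],q[2],q[3],q[0]])
print(s['time'],s['qpos'],s['eef_pos'],q); print(r.inv().apply(np.array([.562,.003,.20])-s['eef_pos'])*100)
E
```

```text
time: 1.2
eef_pos: [0.3761, -0.2944, 0.2229]
orientation: [0.0, 0.795, 0.606, 0.0]
ft_force: [0.6, -0.4, -0.2]
grip_width: 0.0866
finger_force: 0.0
1.2 [-8.29526245e-01 -1.40775890e-01  1.89817291e+00  9.41964855e-05
  1.38325621e+00 -5.61444563e-01] [ 0.37605828 -0.29435098  0.22286688] [4.63659191e-04 7.95266854e-01 6.06259357e-01 8.82658064e-05]
[33.59938724 10.05118991  2.28100463]
```

```bash
python3 -m jog '[{"rotation":[0,0,0],"translation":[4.8,1.4,0],"jaw":0},{"rotation":[0,0,0],"translation":[9.6,2.9,0],"jaw":0},{"rotation":[0,0,0],"translation":[14.4,4.3,0],"jaw":0},{"rotation":[0,0,0],"translation":[19.2,5.7,0],"jaw":0},{"rotation":[0,0,0],"translation":[24,7.2,0],"jaw":0},{"rotation":[0,0,0],"translation":[28.8,8.6,0],"jaw":0},{"rotation":[0,0,0],"translation":[33.6,10.1,0],"jaw":0},{"rotation":[0,0,0],"translation":[33.6,10.1,0],"jaw":0}]' 25
python3 - <<'E'
from h import *
from scipy.spatial.transform import Rotation as R
s=ctrl.read_state(); q=s['orientation']; r=R.from_quat([q[1],q[2],q[3],q[0]])
m,im,d=snap('wrist','pics/w1.png')
print(s['time'],s['qpos'],s['eef_pos'],q,m)
T=np.array(m['cam_to_world']);f=m['fx']
def ray(p):
    a=(p[0]-m['cx'])/f;b=(p[1]-m['cy'])/f;t=np.hypot(a,b)
    k=np.sin(t)/t if t>1e-9 else 1
    return T[:3,:3]@np.array([a*k,-b*k,-np.cos(t)])
o=T[:3,3]
for c in ctrl.mark_of('red_cap_grip','wrist')[:2]:
    v=ray(c['location']); print(c['conf'],c['location'],o+v*(.11-o[2])/v[2])
hsv=cv2.cvtColor(im,cv2.COLOR_RGB2HSV)
v,u=np.mgrid[:480,:640];a=(u-m['cx'])/f;b=(v-m['cy'])/f;t=np.hypot(a,b)+1e-9;k=np.tan(t)/t
P=np.stack([a*k*d,-b*k*d,-d],-1)@T[:3,:3].T+o
kk=((hsv[...,0]<8)|(hsv[...,0]>172))&(hsv[...,1]>150)&(d>0)&(abs(P[...,2]-.12)<.004)&(np.hypot(P[...,0]-.562,P[...,1]-.003)<.06)
q=P[kk][:,:2].astype(np.float32);print(kk.sum(),cv2.minEnclosingCircle(q),q.mean(0),P[kk][:,2].mean())
E
```

```text
time: 2.0
eef_pos: [0.5651, 0.0056, 0.2224]
orientation: [-0.0, 0.795, 0.607, 0.001]
ft_force: [-0.4, -0.4, -0.5]
grip_width: 0.0868
finger_force: 0.0
2.0 [-0.13096     0.07729587  1.68631991  0.0021167   1.37715827  0.13606715] [0.56513803 0.00556026 0.22242694] [-4.47627779e-04  7.95064647e-01  6.06523669e-01  1.02271955e-03] {'fx': 371.64829954431775, 'fy': 371.64829954431775, 'cx': 317.2085367388171, 'cy': 244.40925849951125, 'cam_to_world': array([[ 9.64564108e-01,  2.54401917e-01,  6.99696054e-02,
         5.85242118e-01],
       [-2.63848374e-01,  9.29685134e-01,  2.57040049e-01,
         7.55403615e-02],
       [ 3.41779296e-04, -2.66392972e-01,  9.63864445e-01,
         3.84922156e-01],
       [ 0.00000000e+00,  0.00000000e+00,  0.00000000e+00,
         1.00000000e+00]])}
0.7 [312.7, 244.7] [0.56188532 0.00291523 0.11      ]
3087 ((0.5619190335273743, 0.004410441033542156), 0.025309642776846886) [0.56231815 0.00556278] 0.12022003628901495
```

View pics/w1.png

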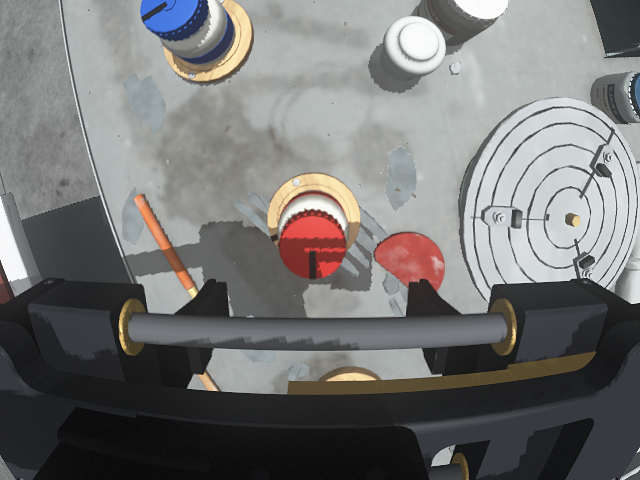

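The wrist view shows the red cap at about (313,247) with its line pointing to the base of the picture, and the fingers straddle it. Depth and the network put the axis at (0.562, 0.004). I'll centre, go down and close.

```bash
python3 -m jog '[{"rotation":[0,0,0],"translation":[-0.2,-0.25,1],"jaw":0},{"rotation":[0,0,0],"translation":[-0.2,-0.25,4],"jaw":0},{"rotation":[0,0,0],"translation":[-0.2,-0.25,7],"jaw":0},{"rotation":[0,0,0],"translation":[-0.2,-0.25,10],"jaw":0},{"rotation":[0,0,0],"translation":[-0.2,-0.25,12],"jaw":0},{"rotation":[0,0,0],"translation":[-0.2,-0.25,13],"jaw":0},{"rotation":[0,0,0],"translation":[-0.2,-0.25,13],"jaw":0},{"rotation":[0,0,0],"translation":[-0.2,-0.25,13],"jaw":0}]' 25
python3 -m jog '[{"rotation":[0,0,0],"translation":[0,0,0],"jaw":0.3},{"rotation":[0,0,0],"translation":[0,0,0],"jaw":0.5},{"rotation":[0,0,0],"translation":[0,0,0],"jaw":0.6},{"rotation":[0,0,0],"translation":[0,0,0],"jaw":0.6},{"rotation":[0,0,0],"translation":[0,0,0],"jaw":0.6},{"rotation":[0,0,0],"translation":[0,0,0],"jaw":0.6}]' 25
```

```text
time: 2.9
eef_pos: [0.5606, -0.0017, 0.0934]
orientation: [0.0, 0.797, 0.604, 0.0]
ft_force: [-0.1, 0.6, 0.6]
grip_width: 0.0871
finger_force: 0.0
time: 3.5
eef_pos: [0.5597, -0.0006, 0.0926]
orientation: [-0.001, 0.797, 0.604, -0.0]
ft_force: [-1.9, 0.4, 0.9]
grip_width: 0.0492
finger_force: 25.0
```

Contact was made, but the TCP is about 4.5 mm off along tool x, because my correction was taken from a pose still settling. I'll open, recentre and grip again.

```bash
python3 -m jog '[{"rotation":[0,0,0],"translation":[0,0,0],"jaw":0},{"rotation":[0,0,0],"translation":[0,0,0],"jaw":0},{"rotation":[0,0,0],"translation":[0.45,0.1,0.1],"jaw":0},{"rotation":[0,0,0],"translation":[0.45,0.1,0.1],"jaw":0},{"rotation":[0,0,0],"translation":[0.45,0.1,0.1],"jaw":0},{"rotation":[0,0,0],"translation":[0.45,0.1,0.1],"jaw":0}]' 25
python3 -m jog '[{"rotation":[0,0,0],"translation":[0,0,0],"jaw":0.6},{"rotation":[0,0,0],"translation":[0,0,0],"jaw":0.6},{"rotation":[0,0,0],"translation":[0,0,0],"jaw":0.6},{"rotation":[0,0,0],"translation":[0,0,0],"jaw":0.6},{"rotation":[0,0,0],"translation":[0,0,0],"jaw":0.6},{"rotation":[0,0,0],"translation":[0,0,0],"jaw":0.6}]' 25
```

```text
time: 4.1
eef_pos: [0.5624, 0.0033, 0.0915]
orientation: [-0.0, 0.797, 0.604, -0.0]
ft_force: [-0.5, 0.3, 0.3]
grip_width: 0.0846
finger_force: 0.0
time: 4.7
eef_pos: [0.5609, 0.0036, 0.0913]
orientation: [-0.001, 0.797, 0.604, -0.001]
ft_force: [-5.5, 1.6, 2.5]
grip_width: 0.0493
finger_force: 25.0
```

Centred, gripped and lightly loaded. Now I'll turn clockwise (+z of the tool).

```bash
python3 -m jog '[{"rotation":[0,0,0.12],"translation":[0,0,0],"jaw":0.6},{"rotation":[0,0,0.24],"translation":[0,0,0],"jaw":0.6},{"rotation":[0,0,0.36],"translation":[0,0,0],"jaw":0.6},{"rotation":[0,0,0.48],"translation":[0,0,0],"jaw":0.6},{"rotation":[0,0,0.6],"translation":[0,0,0],"jaw":0.6},{"rotation":[0,0,0.7],"translation":[0,0,0],"jaw":0.6},{"rotation":[0,0,0.8],"translation":[0,0,0],"jaw":0.6},{"rotation":[0,0,0.8],"translation":[0,0,0],"jaw":0.6}]' 25
python3 - <<'E'
from h import *
s=ctrl.read_state(); print(s['qpos'],s['moment'],s['ft_force'])
E
```

```text
time: 5.5
eef_pos: [0.5606, 0.0039, 0.0913]
orientation: [-0.001, 0.97, 0.245, -0.002]
ft_force: [-6.3, 1.8, 5.4]
grip_width: 0.0498
finger_force: 25.0
[-1.34094298e-01  2.03218385e-01  1.80673911e+00  6.17705524e-04
  1.13591997e+00  9.41470885e-01] [ 0.41882933  1.12475495 -0.15587086] [-6.32743897  1.83191337  5.44986285]
```

```bash
python3 -m jog '[{"rotation":[0,0,0.08],"translation":[0,0,0],"jaw":0.6},{"rotation":[0,0,0.16],"translation":[0,0,0],"jaw":0.6},{"rotation":[0,0,0.22],"translation":[0,0,0],"jaw":0.6},{"rotation":[0,0,0.22],"translation":[0,0,0],"jaw":0.6}]' 25
python3 - <<'E'
from h import *
s=ctrl.read_state(); print(s['qpos'],s['moment'],s['ft_force'])
E
python3 -m jog '[{"rotation":[0,0,0.08],"translation":[0,0,0],"jaw":0.6},{"rotation":[0,0,0.16],"translation":[0,0,0],"jaw":0.6},{"rotation":[0,0,0.24],"translation":[0,0,0],"jaw":0.6},{"rotation":[0,0,0.24],"translation":[0,0,0],"jaw":0.6}]' 25
python3 - <<'E'
from h import *
s=ctrl.read_state(); print(s['qpos'],s['moment'],s['ft_force'])
snap('top'); m,im,d=snap('top')
cv2.imwrite('pics/t2.png',cv2.resize(im[180:260,260:370],None,fx=6,fy=6,interpolation=cv2.INTER_CUBIC)[...,::-1])
E
```

```text
time: 5.9
eef_pos: [0.5606, 0.004, 0.0913]
orientation: [-0.001, 0.99, 0.138, -0.002]
ft_force: [-7.3, 2.7, 5.3]
grip_width: 0.0494
finger_force: 25.0
[-1.33953235e-01  2.03179276e-01  1.80672297e+00  7.30960439e-04
  1.13593452e+00  1.16035026e+00] [ 0.42407453  1.14166057 -0.13196778] [-7.31390689  2.71335486  5.31192852]
time: 6.3
eef_pos: [0.5616, 0.0041, 0.0913]
orientation: [-0.001, 1.0, 0.019, -0.001]
ft_force: [-2.5, 3.3, 2.6]
grip_width: 0.0494
finger_force: 25.0
[-1.33649862e-01  2.03616937e-01  1.80625378e+00  8.49855730e-04
  1.13369177e+00  1.39857699e+00] [0.65904644 0.58388443 0.39788701] [-2.49430672  3.25771708  2.63177145]
```

View pics/t2.png

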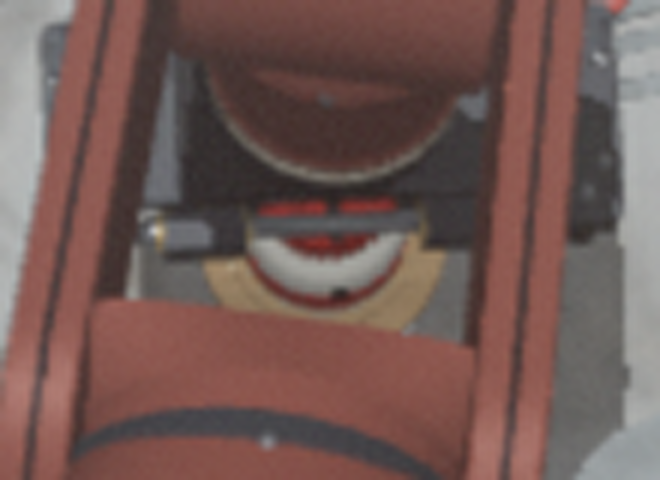

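The arm hides most of the cap in this picture. The moment about z jumped from -0.13 to +0.40 N m, so the cap has reached its stop and the fingers are loading it. I'll press a touch more to confirm, then release and rise.

```bash
python3 -m jog '[{"rotation":[0,0,0.06],"translation":[0,0,0],"jaw":0.6},{"rotation":[0,0,0.1],"translation":[0,0,0],"jaw":0.6},{"rotation":[0,0,0.1],"translation":[0,0,0],"jaw":0.6}]' 25
python3 - <<'E'
from h import *
s=ctrl.read_state(); print(s['qpos'][5],s['moment'],s['ft_force'])
E
python3 -m jog '[{"rotation":[0,0,0],"translation":[0,0,0],"jaw":0},{"rotation":[0,0,0],"translation":[0,0,0],"jaw":0},{"rotation":[0,0,0],"translation":[0,0,0],"jaw":0},{"rotation":[0,0,0],"translation":[0,0,0],"jaw":0},{"rotation":[0,0,0],"translation":[0,0,-3],"jaw":0},{"rotation":[0,0,0],"translation":[0,0,-7],"jaw":0},{"rotation":[0,0,0],"translation":[0,0,-11],"jaw":0},{"rotation":[0,0,0],"translation":[0,0,-14],"jaw":0}]'
python3 -m jog '[{"rotation":[0,0,0],"translation":[0,0,0],"jaw":0},{"rotation":[0,0,0],"translation":[0,0,0],"jaw":0},{"rotation":[0,0,0],"translation":[0,0,0],"jaw":0}]'
python3 - <<'E'
from h import *
m,im,d=snap('wrist','pics/w2.png')
E
```

```text
time: 6.7
eef_pos: [0.5621, 0.004, 0.0913]
orientation: [-0.0, 1.0, -0.03, -0.0]
ft_force: [-2.5, 4.3, 0.3]
grip_width: 0.0496
finger_force: 25.0
1.4965970789169811 [0.85432757 0.38721651 0.5824595 ] [-2.53473416  4.27236248  0.27445835]
time: 7.5
eef_pos: [0.5633, 0.0029, 0.2346]
orientation: [0.0, 1.0, -0.031, 0.002]
ft_force: [-0.0, -1.2, 0.8]
grip_width: 0.0866
finger_force: 0.0
time: 7.8
eef_pos: [0.5615, 0.0032, 0.2299]
orientation: [-0.0, 1.0, -0.031, -0.001]
ft_force: [-0.0, -0.4, -1.4]
grip_width: 0.0871
finger_force: 0.0
```

View pics/w2.png

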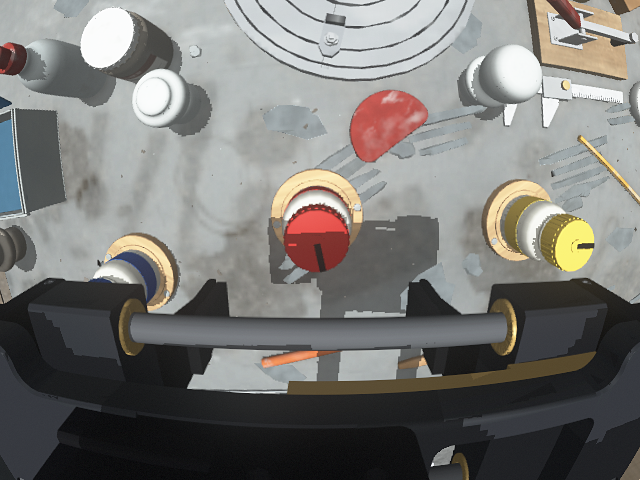

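The red line now points to the near side, slightly right of straight (from (317,247) to (322,270)), towards the hidden foot mark. I'll move aside to compare the line with the mark.

```bash
python3 -m jog '[{"rotation":[0,0,0],"translation":[0,4,-1],"jaw":0},{"rotation":[0,0,0],"translation":[0,8,-2],"jaw":0},{"rotation":[0,0,0],"translation":[0,12,-3],"jaw":0},{"rotation":[0,0,0],"translation":[0,16,-3],"jaw":0},{"rotation":[0,0,0],"translation":[0,20,-3],"jaw":0},{"rotation":[0,0,0],"translation":[0,24,-3],"jaw":0},{"rotation":[0,0,0],"translation":[0,28,-3],"jaw":0},{"rotation":[0,0,0],"translation":[0,28,-3],"jaw":0}]'
python3 - <<'E'
from h import *
m,im,d=snap('top')
cv2.imwrite('pics/t3.png',cv2.resize(im[180:270,180:350],None,fx=4.6,fy=4.6,interpolation=cv2.INTER_CUBIC)[...,::-1])
E
```

```text
time: 8.65
eef_pos: [0.5433, -0.2806, 0.2591]
orientation: [0.0, 0.999, -0.034, -0.002]
ft_force: [0.8, 0.8, -0.7]
grip_width: 0.0873
finger_force: 0.0
```

View pics/t3.png

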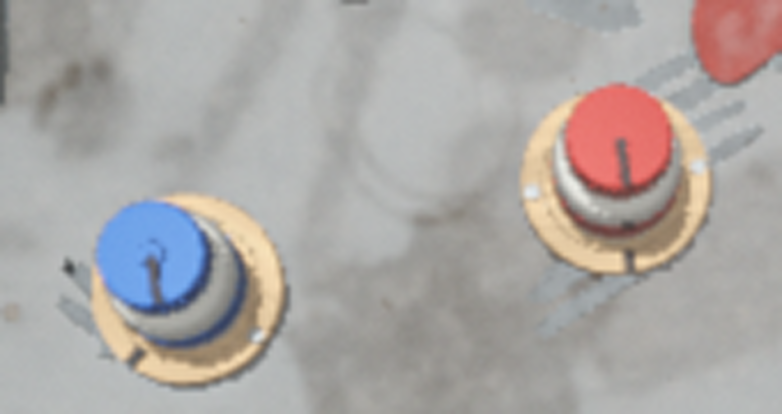

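The red line, from (620,140) to (627,185), lines up with the shoulder mark (628,227) and the foot mark (630,262). Blue is unchanged, and the arm is clear of everything.

```bash
python3 -m jog '[{"rotation":[0,0,0],"translation":[0,0,0],"jaw":0},{"rotation":[0,0,0],"translation":[0,0,0],"jaw":0},{"rotation":[0,0,0],"translation":[0,0,0],"jaw":0}]' && python3 -c "
from plant import ctrl
print(ctrl.hand_in())"
```

```text
time: 9.0
eef_pos: [0.5452, -0.2749, 0.2613]
orientation: [-0.0, 1.0, -0.03, -0.0]
ft_force: [0.2, -0.5, 0.5]
grip_width: 0.0869
finger_force: 0.0
the job is handed in; nothing more can be done
None
```

I screwed the red cap shut to its stop with its line over the foot mark, never touched the blue and yellow caps, and handed the job in at about 9 s with the arm clear (no verdict was returned).

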